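# Pin a sprung belt-tensioner arm at its long scale mark

### The arm

A 7-joint arm with a two-finger parallel gripper is mounted at the origin on a cart in front of the work surface, level with it; the furniture and walls round the work are solid. World frame = base frame: x ahead of the robot, y to its left, z up, the work surface at z = 0. Lengths are in m, angles in rad, forces in N, time in s.
With the tool pointing down it reaches from about 0.35 to 0.9 m from the base axis. Payload 8.1 kg.
Tool frame: the origin (TCP) lies at the very end of the fingers, on their centre line; the grasp point (between the pads) lies 19 mm behind it; z points along the fingers, y is the direction in which the jaws open and shut (so a half turn about z gives the same grasp; the last joint's range is limited). The gripper opens to 92 mm and grips with 3 to 60 N. Pads are 19 mm wide; open, the fingers measure 130 mm over their backs; the gripper's body (75 mm by 190 mm) begins 47 mm behind the grasp point.
Start: joints at [1.016, 0.434, 0.025, 1.573, -0.012, 1.134, -0.075], TCP at [0.273, -0.562, 0.227] pointing down, gripper open.
Joint ranges: [-2.62, 2.62], [-0.44, 2.09], [-1.27, 1.32], [0.08, 2.57], [-1.32, 4.46], [0.12, 2], [-2.74, 2.74]. Speed limits (rad/s): [2.22, 2.22, 3.01, 3.01, 3.14, 3.14, 3.14].

### API

Orientations are given as a unit quaternion [w, x, y, z].
In Python, from station import arm gives the robot as it stands.
- The arm moves only by the tool move_arm, never from a script. Its argument "deltas" is a list of rows, each an object with "delta_pos": the shift along the tool's x, y, z as a fraction of full scale, a list of three; "rot": the turn, a rotation vector about the tool's x, y, z as a fraction of full scale, a list of three. A call has 1 to 8 rows; each row is the pose to reach, as a shift and turn from the pose commanded when the call began, along the tool's axes at that moment; what a row does not reach only later rows make up. Full scale, the value 1, is 150 mm for a shift and pi/2 rad for a turn. A row lasts 1/10 s, in which the tool goes at most 50 mm and 8.59 degrees, less where a joint would pass 70% of its speed; a pose out of reach is approached as far as the arm can. A call with a number of a shift or a turn outside -1 to 1 is refused whole. A call with a gripper value outside its range is refused whole. "claw" is the closure, from -1 (fully open) to 1 (shut), so that 0 is half open, set as the call begins (left out, the last holds). The fingers move at their own pace and stop on an object; "newtons" is the grip in N (left out, the last holds). Time passes only in rows, so rows that repeat a pose let the fingers close. It gives the time, the measured TCP pose, the force and the opening at its end, in the units of the state.
- arm.read_state(): the state, without advancing time (a new reading comes with each control period).
- arm.camera(name): name is "scene" or "top" or "wrist"; returns a dict with "image" (480x640x3 uint8, red, green, blue), "range_z" (480x640 float32, m along the optical axis (not along the pixel's ray), 0 where there is no reading), "mtx" (3x3 intrinsics, pixels), "pose" (4x4, takes a point from camera to world coordinates); the wrist camera has in their place "mount" (4x4, takes a point from camera to tool coordinates, whose origin is the TCP and whose axes are the flange's). Camera axes: x right, y up, looking along -z (the intrinsics and any distortion apply to the point x, -y, -z); pixel columns grow to the right and rows downward; lengths in m; the calibration is good to about 2 mm. The wrist camera is an equidistant fisheye: a pixel r from the principal point sees the ray r / f radians off the axis. A picture is of the moment at which its call begins: read the wrist's pose just before it.
- arm.job_done(): hands the job in, once; it reports no verdict.
The state is a dict: "t": time; "q": joint angles; "dq": joint speeds; "tau": joint torques, N m; "eef_pos": TCP position; "eef_rot": TCP orientation; "wrist_force": force on the tool from outside, world axes, zero at the start; "moment": the same for the moment, N m; "width": finger opening in m.
Only numpy, scipy, OpenCV 4.12 (cv2) and the standard library are available. Lean on these libraries where they do the work, as an engineer would, in place of code of your own. Each camera call takes 0.05 s, during which the arm holds its last target. There are 200 camera calls.

### The job

Lock the sprung belt tensioner at the long mark on its scale: put the long locking pin through the eye of the arm, use it to push the arm round against its spring to the long mark, feel for the hole there and set the pin fully home in it, so that arm and pin stay put when you let go. Press only lightly while feeling for the hole, never drive the arm to the end of its travel or let it fly back, leave the short pin in its stand and do not disturb the pliers, marker and tape measure.

Things in the scene. Friction and masses are not known exactly. Their poses are not given: they have to be found in the camera images.
- tensioner: belt tensioner fixed to the bench: grey base plate 215 x 170 x 8 mm. Origin on its arm's pivot axis at bench height, z up; the plate reaches 37 mm to +x and 178 mm to -x of it, 85 mm to each side. On its -x part lies an aluminium index bar 58 x 104 mm, top 30 mm above the bench: four holes on an arc of 130 mm radius about the pivot, a dark tick outside each (the scale).
- long_mark_nominal (a point): nominal mouth centre of the hole at the long mark (arm at 0.6 rad): the third tick from the rest side, long and broad; the others (0.2, 0.4, 0.8 rad) are short. The bar is clamped in slots: its whole row really sits up to 0.07 rad (9 mm along the arc) either way from nominal and stays there. Holes 11.4 mm wide, 22 mm deep, mouths chamfered 0.8 mm.
- tension_arm (a joint): angle of the steel arm, rad: 0 at rest, end of travel 0.95, growing counterclockwise seen from above. At q it points from the pivot along (pi - 0.50 + q) about z in the tensioner's frame. Its spring drives it back, 2.2 N at the eye at rest, 5.4 N at the long mark; let go, it flies back. It lies 34 to 46 mm above the bench, clear of the bar, 20 mm wide; pivot bolt up to 57 mm.
- eye (a point): centre of the eye at the arm's end, at its upper face (46 mm above the bench), 130 mm from the pivot. The eye is a plain vertical through hole 13 mm in diameter, 12 mm thick, in a ring of 25.6 mm outer diameter; a small pointer on it shows over the ticks.
- long_pin: loose steel locking pin, 0.1 kg, upright in one of the stand's holes: round shank 10 mm in diameter, 34 mm long, tip chamfered; on it a square head 18 x 18 x 30 mm (sides along body x and y). Origin at the centre of the shank's tip, z toward the head. Fully home, its head rests on the eye and its tip is 18 mm deep in the hole, 12 mm above the bench.
- short_pin: another pin, not used: the same square head 18 x 18 x 30 mm and 10 mm shank, but the shank only 20 mm long, so it stands 14 mm lower in the stand. Origin at the centre of its tip.
- pin_stand: wooden block 50 x 130 x 22 mm (x, y, z) fixed on the bench, origin at the centre of its underside; two holes of 11.6 mm, 16 mm deep, at y = +40 and -40 mm; the pins stand with tips 6 mm above the bench. Which pin is in which hole varies.
- pliers: bystander: pliers 58 x 188 x 13 mm lying near the bench front, origin at the centre of the underside
- marker: bystander: marker pen 17 x 135 x 16 mm lying near the bench front, origin at the centre of the underside
- tape_measure: bystander: tape measure 38 x 82 x 64 mm behind the pin stand, origin at the centre of the underside

How it is judged:
On the way, in this order (a step that is already met when the one before it is completed fails the run):
1. the long pin is through the eye of the arm, the arm still near its rest (below 0.12 rad) (horizontal distance between long_pin and eye below 0.006 m and height (world z) of long_pin below 0.042 m and value of joint tension_arm below 0.12 rad), for 0.05 s.
2. with the pin in the eye the arm is pushed to the long mark (0.48 to 0.7 rad) (horizontal distance between long_pin and eye below 0.007 m and height (world z) of long_pin below 0.043 m and value of joint tension_arm between 0.48 and 0.7 rad), for 0.1 s.
At the end, for the whole second after the job is handed in: the arm stands at the long mark (0.495 to 0.69 rad), locked by the long pin, which is in the eye (6 mm), upright within 10 degrees, home within 3.5 mm (tip less than 15.5 mm above the bench), released and still; the short pin is in its stand (value of joint tension_arm between 0.495 and 0.69 rad and horizontal distance between long_pin and eye below 0.006 m and height (world z) of long_pin below 0.0155 m and angle between long_pin's own z axis and vertical below 0.17 rad and linear speed of long_pin below 0.02 m/s and contact force between the fingers and long_pin below 0.1 N and height (world z) of short_pin below 0.012 m and distance between short_pin and pin_stand below 0.05 m); the robot touches nothing.
It fails at once if while feeling for the hole (tip higher than 20 mm above the bench) the long pin is pressed on the tensioner with more than 40 N (contact force between long_pin and tensioner above 40 N and height (world z) of long_pin above 0.02 m).
It fails at once if the arm is driven to the end of its travel (over 0.92 rad) (value of joint tension_arm above 0.92 rad).
It fails at once if the arm flies back (faster than 2 rad/s) (velocity of joint tension_arm below -2 rad/s).
It fails at once if pliers, marker or tape measure disturbed (moved more than 20 mm) (distance of any of pliers, marker, tape_measure from where it was at the start of the episode above 0.02 m).
It also fails if it takes over 67 s, if anything falls off the work surface, if the arm or the gripper's body presses on something with over 40 N, if the wrist force passes 120 N, or if a joint passes its speed limit or range.

## Working session

There is one attempt and no reset: what is moved stays moved. The work goes in short steps, Python scripts to look and compute and a tool call to move; the robot and the scene stay as the last step left them, time stands still between calls to the robot, and variables do not carry over. Pictures are saved under pics/ and viewed, on a budget of 10 in all, crops included, one or two more only if the job needs it, and the job is handed in when it is done.

Besides the shell and the picture viewer there is one more tool, called as name(argument=value, ...), one argument or row to a line, values as JSON. move_arm: Moves the arm, as the interface text tells. Its arguments: {"type":"object","properties":{"deltas":{"type":"array"},"claw":{"type":"number"},"newtons":{"type":"number"}},"required":["deltas"]}

```bash
ls; mkdir -p pics
python3 - <<'E'
from station import arm
import cv2,numpy as np
s=arm.read_state();print({k:np.round(v,3).tolist() for k,v in s.items()})
for n in ("top","scene"):
    c=arm.camera(n);cv2.imwrite(f"pics/{n}0.png",c["image"][:,:,::-1]);print(n,c["mtx"].tolist(),np.round(c["pose"],4).tolist())
    np.savez(f"{n}0.npz",**c)
E
```

```text
pics
{'t': 0.0, 'q': [1.016, 0.435, 0.025, 1.574, -0.012, 1.134, -0.075], 'dq': [-0.001, 0.0, -0.001, 0.0, -0.001, -0.001, -0.0], 'tau': [0.0, -66.785, 0.985, -31.445, -0.06, 0.043, 0.0], 'eef_pos': [0.273, -0.562, 0.226], 'eef_rot': [-0.001, 0.975, 0.224, -0.0], 'wrist_force': [0.776, -0.405, -0.023], 'moment': [0.049, -0.033, 0.01], 'width': 0.092}
top [[467.54315990784727, 0.0, 323.63009268915437], [0.0, 467.54315990784727, 244.06278681344352], [0.0, 0.0, 1.0]] [[0.0092, 0.9991, -0.0423, 0.462], [-0.9999, 0.0097, 0.0118, -0.0211], [0.0122, 0.0422, 0.999, 1.0078], [0.0, 0.0, 0.0, 1.0]]
scene [[447.1162693323414, 0.0, 319.9740057491719], [0.0, 447.1162693323414, 238.74454697619325], [0.0, 0.0, 1.0]] [[0.5985, 0.4302, -0.6758, -0.0521], [-0.8011, 0.3127, -0.5104, -0.4485], [-0.0083, 0.8468, 0.5318, 0.5214], [0.0, 0.0, 0.0, 1.0]]
```

View pics/top0.png

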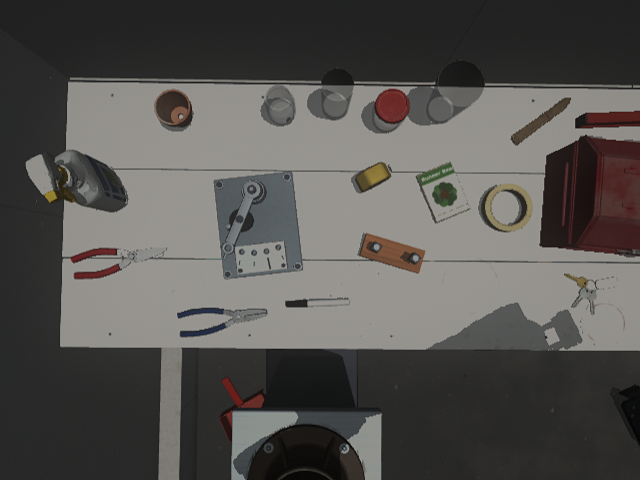

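View pics/scene0.png

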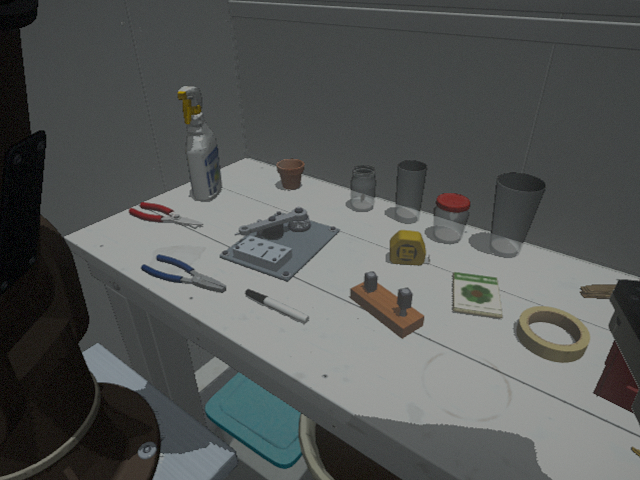

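The top view shows the tensioner with its pivot at about (254,190), the eye at (229,248) and the index bar near (262,258). The stand is at about (392,252), with pins at (375,245) and (414,258). The scene view suggests the right-hand one is taller, so I'll measure it.

```bash
cat > h.py <<'E'
import numpy as np,cv2
def cloud(c):
    K=c["mtx"];z=c["range_z"];v,u=np.mgrid[:480,:640]
    P=np.stack([(u-K[0,2])/K[0,0]*z,-(v-K[1,2])/K[1,1]*z,-z],-1)
    T=c["pose"];return P@T[:3,:3].T+T[:3,3]
def ray(c,u,v,h):
    K=c["mtx"];T=c["pose"];d=T[:3,:3]@np.array([(u-K[0,2])/K[0,0],-(v-K[1,2])/K[1,1],-1]);o=T[:3,3]
    return o+d*(h-o[2])/d[2]
E
python3 - <<'E'
from h import *
c=dict(np.load("top0.npz"));P=cloud(c);z=P[...,2]
def roi(u0,u1,v0,v1,lo,hi,n):
    m=np.zeros(z.shape,np.uint8);m[v0:v1,u0:u1]=((z>lo)&(z<hi)&(c["range_z"]>0))[v0:v1,u0:u1]
    k,l,st,ce=cv2.connectedComponentsWithStats(m)
    for i in range(1,k):
        if st[i,4]>=8:
            p=P[l==i];r=cv2.minAreaRect(np.argwhere(l==i)[:,::-1].astype(np.float32))
            print(n,st[i,4],"px",ce[i].round(1),"med",np.median(p,0).round(4),"mean",p.mean(0).round(4),"ray",ray(c,*ce[i],np.median(p[:,2])).round(4),"rect",np.round(r[1],1),round(r[2],1))
print("bench z",np.median(z[300:340,400:420]))
roi(350,440,225,280,.045,.09,"pin")
roi(350,440,225,280,.012,.03,"stand")
roi(210,305,165,285,.0500,.09,"bolt")
roi(210,305,165,285,.038,.0500,"arm")
roi(210,305,165,285,.022,.036,"bar")
roi(205,310,165,285,.004,.014,"plate")
im=cv2.imread("pics/top0.png");a=cv2.resize(im[165:285,205:315],None,fx=5,fy=5,interpolation=cv2.INTER_CUBIC)
cv2.imwrite("pics/tz.png",a)
E
```

```text
bench z -0.00045572335317656254
pin 82 px [375.8 247.2] med [ 0.4974 -0.1392  0.055 ] mean [ 0.497  -0.1389  0.0547] ray [ 0.497  -0.1389  0.055 ] rect [8.9 8.9] 33.7
pin 106 px [413.8 258.4] med [ 0.4754 -0.2142  0.0689] mean [ 0.4747 -0.2146  0.0661] ray [ 0.4747 -0.214   0.0689] rect [10.6 10. ] 36.9
stand 1267 px [391.4 253.2] med [ 0.4861 -0.1773  0.0211] mean [ 0.4859 -0.1763  0.0211] ray [ 0.4859 -0.1763  0.0211] rect [61.8 23.8] 16.7
bolt 56 px [250.8 189.2] med [0.6134 0.1177 0.0529] mean [0.6134 0.1179 0.0536] ray [0.6136 0.118  0.0529] rect [8. 8.] 90.0
bolt 27 px [239.1 219. ] med [0.5522 0.1414 0.0509] mean [0.5522 0.1413 0.051 ] ray [0.5522 0.1413 0.0509] rect [6. 6.] 90.0
arm 757 px [240.5 216.7] med [0.5592 0.139  0.0453] mean [0.5577 0.1394 0.0452] ray [0.5576 0.1394 0.0453] rect [17.2 77. ] 24.6
bar 104 px [257.5 191.2] med [0.612  0.1042 0.0314] mean [0.6131 0.1072 0.0308] ray [0.613  0.1071 0.0314] rect [22.3 16.1] 66.0
bar 17 px [242.7 191.9] med [0.6107 0.1377 0.0321] mean [0.6111 0.1379 0.0319] ray [0.6111 0.1379 0.0321] rect [8.9 2. ] 81.9
bar 71 px [232.7 216
[... 430 characters left out ...]
5565 0.1033 0.0073] ray [0.5563 0.1033 0.0072] rect [99.8 79.4] 83.7
plate 18 px [277.9 247.5] med [0.4961 0.0647 0.0073] mean [0.4961 0.0648 0.0078] ray [0.4961 0.0648 0.0073] rect [3.5 4.2] 45.0
plate 22 px [227.7 248. ] med [0.494  0.1715 0.007 ] mean [0.4939 0.1719 0.0069] ray [0.4939 0.1719 0.007 ] rect [4. 4.] 90.0
plate 16 px [266.4 251.4] med [0.4873 0.09   0.0079] mean [0.4876 0.0893 0.0075] ray [0.4876 0.0892 0.0079] rect [5. 3.] 90.0
plate 15 px [241.5 251.7] med [0.4858 0.1415 0.0072] mean [0.4863 0.1423 0.0073] ray [0.4863 0.1423 0.0072] rect [4. 3.] 90.0
plate 18 px [254.1 253. ] med [0.4838 0.1153 0.0093] mean [0.4838 0.1153 0.0087] ray [0.4838 0.1153 0.0093] rect [4. 4.] 90.0
```

View pics/tz.png

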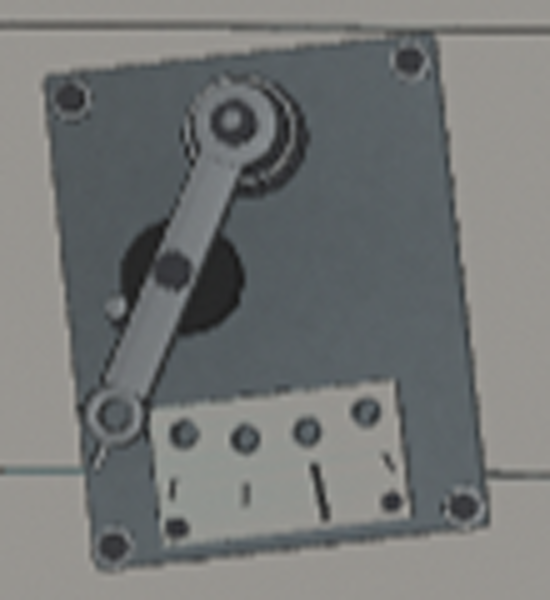

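The zoom shows the eye at crop (116,415), the pivot at (232,121) and the holes at (184,435), (246,438), (307,432) and (366,411). The long tick is at (318,490), so the target is the third hole, (307,432). The pin at (0.475,-0.214) is the long one, with its top at 69 mm.

```bash
cat >> h.py <<'E'
from scipy.spatial.transform import Rotation as Ro
def st(s):
    w,x,y,z=s["eef_rot"];R=Ro.from_quat([x,y,z,w]).as_matrix()
    return np.array(s["eef_pos"]),R,np.arctan2(R[1,0],R[0,0])
def plan(s,target,yaw=None):
    """tool-frame shift (fraction) and rot-z fraction to reach a tool-down pose at target, yaw=angle of tool x"""
    p,R,y0=st(s);y=y0 if yaw is None else yaw
    Rt=np.array([[np.cos(y),np.sin(y),0],[np.sin(y),-np.cos(y),0],[0,0,-1]])
    print("now",p.round(4),"yaw",round(y0,4),"F",np.round(s["wrist_force"],1),"w",round(s["width"],4),"t",s["t"])
    print("shift",(R.T@(np.array(target)-p)/.15).round(4),"rot",(Ro.from_matrix(R.T@Rt).as_rotvec()/(np.pi/2)).round(4))
E
python3 - <<'E'
from h import *
from station import arm
c=dict(np.load("top0.npz"))
f=lambda u,v,h:ray(c,205+(u+.5)/5-.5,165+(v+.5)/5-.5,h)
pv=f(232,121,.057);eye=f(116,415,.046);print("pivot",pv,"eye",eye,"r",np.linalg.norm((pv-eye)[:2]))
H=[f(*a,.03) for a in [(184,435),(246,438),(307,432),(366,411)]]
for h in H: print("hole",h.round(4),np.linalg.norm((h-pv)[:2]).round(4),np.arctan2(*(h-pv)[1::-1]).round(3)%6.283)
print("eye ang",np.arctan2(*(eye-pv)[1::-1]))
plan(arm.read_state(),[.475,-.214,.2]);w=arm.camera("wrist");print(w["mtx"],w["mount"].round(4))
E
```

```text
pivot [0.613795   0.11700511 0.057     ] eye [0.49358086 0.16423438 0.046     ] r 0.12915899012953097
hole [0.486  0.1388 0.03  ] 0.1296 2.972
hole [0.485 0.113 0.03 ] 0.1288 3.1730000000000005
hole [0.4878 0.0876 0.03  ] 0.1294 3.3710000000000004
hole [0.4968 0.0631 0.03  ] 0.1288 3.5730000000000004
eye ang 2.767242565632268
now [ 0.2726 -0.5619  0.226 ] yaw 0.4517 F [-0.1  1.1 -0.1] w 0.092 t 0.1
shift [ 2.2265 -1.4974  0.1752] rot [-0.0009  0.0001 -0.    ]
[[371.64829954   0.         322.33883206]
 [  0.         371.64829954 240.90700574]
 [  0.           0.           1.        ]] [[-3.000e-04  9.548e-01  2.972e-01  8.160e-02]
 [ 1.000e+00  6.000e-04 -1.000e-03  2.000e-04]
 [-1.100e-03  2.972e-01 -9.548e-01 -1.564e-01]
 [ 0.000e+00  0.000e+00  0.000e+00  1.000e+00]]
```

move_arm(
  deltas=[
    {"delta_pos":[0.74,-0.5,0.06],"rot":[0,0,0]},
    {"delta_pos":[0.74,-0.5,0.06],"rot":[0,0,0]},
    {"delta_pos":[0.74,-0.5,0.06],"rot":[0,0,0]},
    {"delta_pos":[0.74,-0.5,0.06],"rot":[0,0,0]},
  ],
  claw=-1,
)

```text
t: 0.55
eef_pos: [0.3435, -0.441, 0.2174]
eef_rot: [-0.001, 0.974, 0.228, 0.001]
wrist_force: [0.0, -0.5, -0.2]
width: 0.0918
```

move_arm(
  deltas=[
    {"delta_pos":[0.74,-0.5,0.06],"rot":[0,0,0]},
    {"delta_pos":[0.74,-0.5,0.06],"rot":[0,0,0]},
    {"delta_pos":[0.74,-0.5,0.06],"rot":[0,0,0]},
    {"delta_pos":[0.74,-0.5,0.06],"rot":[0,0,0]},
  ],
)

```text
t: 0.95
eef_pos: [0.4098, -0.3257, 0.2084]
eef_rot: [-0.001, 0.974, 0.228, 0.001]
wrist_force: [-0.2, -0.0, -1.1]
width: 0.0921
```

move_arm(
  deltas=[
    {"delta_pos":[0.74,-0.5,0.06],"rot":[0,0,0]},
    {"delta_pos":[0.74,-0.5,0.06],"rot":[0,0,0]},
    {"delta_pos":[0.74,-0.5,0.06],"rot":[0,0,0]},
    {"delta_pos":[0.74,-0.5,0.06],"rot":[0,0,0]},
    {"delta_pos":[0.74,-0.5,0.06],"rot":[0,0,0]},
  ],
)

```text
t: 1.45
eef_pos: [0.4741, -0.2151, 0.1995]
eef_rot: [0.0, 0.975, 0.224, -0.0]
wrist_force: [-0.4, -0.9, 0.7]
width: 0.0919
```

```bash
cat >> h.py <<'E'
def wcloud(s,w):
    """fisheye: world points per pixel; range_z along optical axis"""
    K=w["mtx"];v,u=np.mgrid[:480,:640];x=(u-K[0,2])/K[0,0];y=(v-K[1,2])/K[1,1]
    r=np.hypot(x,y)+1e-9;t=np.tan(r)/r;z=w["range_z"]
    P=np.stack([x*t*z,-y*t*z,-z],-1);M=w["mount"];P=P@M[:3,:3].T+M[:3,3]
    p,R,_=st(s);return P@R.T+p
def wray(s,w,u,v,h):
    K=w["mtx"];x=(u-K[0,2])/K[0,0];y=(v-K[1,2])/K[1,1];r=np.hypot(x,y)+1e-9;t=np.sin(r)/r
    p,R,_=st(s);M=w["mount"];d=R@M[:3,:3]@np.array([x*t,-y*t,-np.cos(r)]);o=R@M[:3,3]+p
    return o+d*(h-o[2])/d[2]
E
python3 - <<'E'
from h import *
from station import arm
s=arm.read_state();w=arm.camera("wrist");P=wcloud(s,w);np.savez("w1.npz",**w)
cv2.imwrite("pics/w1.png",w["image"][:,:,::-1])
z=P[...,2]
for lo,hi in((.063,.08),(.048,.061),(.045,.08)):
  m=((z>lo)&(z<hi)&(np.hypot(P[...,0]-.486,P[...,1]+.176)<.08)&(w["range_z"]>0)).astype(np.uint8)
  k,l,sa,ce=cv2.connectedComponentsWithStats(m)
  for i in range(1,k):
    if sa[i,4]>60:
        p=P[l==i];r=cv2.minAreaRect((p[:,:2]*1000).astype(np.float32))
        print(lo,sa[i,4],ce[i].round(1),p[:,2].max().round(4),np.median(p,0).round(4),"rect mm",np.round(r[0],1),np.round(r[1],1),round(r[2],1))
E
```

```text
0.063 500 [325. 228.] 0.0712 [ 0.4779 -0.2162  0.0685] rect mm [ 477.2 -216.8] [18.6 18.1] 51.4
0.048 483 [253.7 161. ] 0.0569 [ 0.5004 -0.1407  0.0543] rect mm [ 499.4 -140.2] [18.4 19.1] 59.1
0.048 81 [324.3 216.6] 0.061 [ 0.4831 -0.2118  0.0548] rect mm [ 483.4 -215.5] [11.1 23.1] 9.4
0.045 493 [253.9 160.8] 0.0569 [ 0.5005 -0.1408  0.0543] rect mm [ 499.4 -140.2] [18.4 19.1] 59.1
0.045 621 [324.9 225.7] 0.0712 [ 0.4792 -0.2155  0.0682] rect mm [ 477.3 -216.7] [18.6 18.2] 53.0
```

View pics/w1.png

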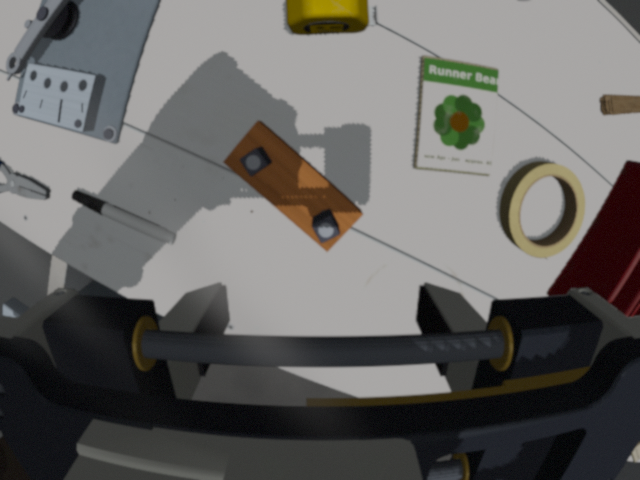

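The wrist view shows the long pin's head at (325,228), the short pin at (254,161) and the index bar at upper left. The head is at about (0.4775,-0.2165) with its sides at about 52°. I'll turn to that yaw, lower, and look again.

move_arm(
  deltas=[
    {"delta_pos":[0.014,0.02,0.25],"rot":[0,0,-0.07]},
    {"delta_pos":[0.014,0.02,0.5],"rot":[0,0,-0.15]},
    {"delta_pos":[0.014,0.02,0.5],"rot":[0,0,-0.22]},
    {"delta_pos":[0.014,0.02,0.5],"rot":[0,0,-0.29]},
    {"delta_pos":[0.014,0.02,0.5],"rot":[0,0,-0.29]},
    {"delta_pos":[0.014,0.02,0.5],"rot":[0,0,-0.29]},
  ],
)

```text
t: 2.1
eef_pos: [0.4769, -0.218, 0.1248]
eef_rot: [0.0, 0.9, 0.436, -0.0]
wrist_force: [0.3, -0.4, -0.5]
width: 0.0918
```

```bash
cat > pin.py <<'E'
from h import *
from station import arm
s=arm.read_state();w=arm.camera("wrist");P=wcloud(s,w)
z=P[...,2]
m=((z>.063)&(z<.08)&(np.hypot(P[...,0]-.477,P[...,1]+.216)<.02)&(w["range_z"]>0))
p=P[m];r=cv2.minAreaRect((p[:,:2]*1000).astype(np.float32))
print(m.sum(),p[:,2].max().round(4),np.median(p,0).round(4),"rect mm",np.round(r[0],1),np.round(r[1],1),round(r[2],1))
plan(s,[r[0][0]/1000,r[0][1]/1000,.1],np.deg2rad(r[2]) if r[2]>20 else None)
E
python3 pin.py
```

```text
871 0.0706 [ 0.4776 -0.2157  0.0685] rect mm [ 476.9 -216.5] [18.9 18. ] 51.8
now [ 0.4769 -0.218   0.1248] yaw 0.9015 F [ 0.3 -0.4 -0.5] w 0.0918 t 2.1
shift [ 0.0078 -0.0061  0.1655] rot [ 0.0002  0.0003 -0.0017]
```

move_arm(
  deltas=[
    {"delta_pos":[0.008,-0.006,0.2],"rot":[0,0,0]},
    {"delta_pos":[0.008,-0.006,0.4],"rot":[0,0,0]},
    {"delta_pos":[0.008,-0.006,0.535],"rot":[0,0,0]},
    {"delta_pos":[0.008,-0.006,0.535],"rot":[0,0,0]},
  ],
)

```text
t: 2.55
eef_pos: [0.4756, -0.2147, 0.0425]
eef_rot: [-0.001, 0.899, 0.437, -0.002]
wrist_force: [0.2, -0.2, -1.0]
width: 0.0918
```

move_arm(
  deltas=[
    {"delta_pos":[0,0,0],"rot":[0,0,0]},
    {"delta_pos":[0,0,0],"rot":[0,0,0]},
    {"delta_pos":[0,0,0],"rot":[0,0,0]},
    {"delta_pos":[0,0,0],"rot":[0,0,0]},
    {"delta_pos":[0,0,0],"rot":[0,0,0]},
    {"delta_pos":[0,0,0],"rot":[0,0,0]},
    {"delta_pos":[0,0,0],"rot":[0,0,0]},
    {"delta_pos":[0,0,0],"rot":[0,0,0]},
  ],
  claw=1,
  newtons=40,
)

```text
t: 3.35
eef_pos: [0.4774, -0.2148, 0.0445]
eef_rot: [0.0, 0.899, 0.438, -0.0]
wrist_force: [1.0, 0.2, 0.2]
width: 0.0326
```

move_arm(
  deltas=[
    {"delta_pos":[0,0,0],"rot":[0,0,0]},
    {"delta_pos":[0,0,0],"rot":[0,0,0]},
    {"delta_pos":[0,0,0],"rot":[0,0,0]},
    {"delta_pos":[0,0,0],"rot":[0,0,0]},
    {"delta_pos":[0,0,0],"rot":[0,0,0]},
  ],
)

```text
t: 3.85
eef_pos: [0.4775, -0.2148, 0.0445]
eef_rot: [0.0, 0.899, 0.438, -0.0]
wrist_force: [0.5, 0.6, -0.6]
width: 0.0179
```

move_arm(
  deltas=[
    {"delta_pos":[0,0,-0.1],"rot":[0,0,0]},
    {"delta_pos":[0,0,-0.3],"rot":[0,0,0]},
    {"delta_pos":[0,0,-0.5],"rot":[0,0,0]},
    {"delta_pos":[0,0,-0.5],"rot":[0,0,0]},
    {"delta_pos":[0,0,-0.5],"rot":[0,0,0]},
  ],
)

```text
t: 4.35
eef_pos: [0.4776, -0.215, 0.1198]
eef_rot: [0.001, 0.899, 0.438, 0.0]
wrist_force: [-0.7, 0.2, -0.7]
width: 0.0178
```

Run:
```python
from h import *
from station import arm
s=arm.read_state();w=arm.camera("wrist")
cv2.imwrite("pics/w2.png",w["image"][:,:,::-1]);np.savez("w2.npz",**w)
plan(s,[.42,.16,.12],-.08)
```

```text
now [ 0.4776 -0.215   0.1198] yaw 0.9071 F [-0.7  0.2 -0.7] w 0.0178 t 4.35
shift [ 1.7326 -1.8428 -0.0032] rot [ 7.000e-04 -5.000e-04  6.284e-01]
```

View pics/w2.png

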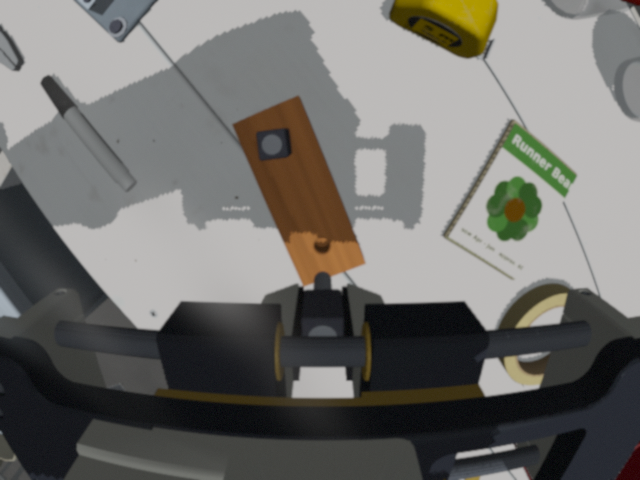

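The pin is gripped: its shank tip shows at about (322,275), its empty stand hole at (322,244), and the short pin is untouched at (273,144). That hole tells me the pin's offset from the TCP as the wrist camera sees it.

Run:
```python
from h import *
w=dict(np.load("w2.npz"));im=w["image"]
s=dict(eef_pos=[.4776,-.2150,.1198],eef_rot=[0.0005,0.8988,0.4382,0])
p,R,y=st(s)
g=im[225:300,300:345].astype(int).sum(2)//3
print(im[236:254:2,322].tolist());print(g[30:75:1,22].tolist());print(g[19,:].tolist())
for uv in((322,244),(322,240),(322,248)):
    h=wray(s,w,*uv,.022);print("hole",uv,h.round(4),"tool-frame rel to grasp",(R.T@(h-np.array([.4775,-.2148,.022]))).round(4))
for v in(270,273,276):
    h=wray(s,w,322,v,.1198-.0385);print("tip edge tool",v,(R.T@(h-p)).round(4))
```

```text
[[97, 63, 33], [139, 93, 51], [153, 103, 57], [123, 80, 43], [88, 56, 28], [74, 47, 26], [52, 33, 18], [56, 35, 19], [84, 54, 27]]
[103, 108, 110, 109, 110, 110, 112, 112, 111, 111, 112, 112, 112, 113, 112, 105, 87, 67, 54, 52, 50, 50, 51, 51, 51, 50, 51, 51, 51, 51, 49, 51, 52, 47, 39, 29, 26, 22, 24, 25, 23, 22, 26, 25, 26]
[103, 102, 102, 103, 103, 106, 108, 112, 114, 113, 113, 110, 104, 88, 68, 51, 49, 53, 56, 58, 58, 59, 57, 57, 56, 56, 53, 48, 47, 61, 83, 98, 108, 107, 110, 111, 114, 113, 115, 115, 115, 112, 110, 108, 109]
hole (322, 244) [ 0.478  -0.2156  0.022 ] tool-frame rel to grasp [-0.0004  0.0009  0.    ]
hole (322, 240) [ 0.4798 -0.2133  0.022 ] tool-frame rel to grasp [ 0.0027  0.0009 -0.    ]
hole (322, 248) [ 0.4761 -0.218   0.022 ] tool-frame rel to grasp [-0.0034  0.0009  0.    ]
tip edge tool 270 [0.0034 0.0006 0.0385]
tip edge tool 273 [0.0016 0.0006 0.0385]
tip edge tool 276 [-0.0003  0.0006  0.0385]
```

move_arm(
  deltas=[
    {"delta_pos":[0.3,-0.3,0],"rot":[0,0,0.08]},
    {"delta_pos":[0.6,-0.6,0],"rot":[0,0,0.17]},
    {"delta_pos":[0.87,-0.92,0],"rot":[0,0,0.26]},
    {"delta_pos":[0.87,-0.92,0],"rot":[0,0,0.34]},
    {"delta_pos":[0.87,-0.92,0],"rot":[0,0,0.43]},
    {"delta_pos":[0.87,-0.92,0],"rot":[0,0,0.52]},
    {"delta_pos":[0.87,-0.92,0],"rot":[0,0,0.6]},
    {"delta_pos":[0.87,-0.92,0],"rot":[0,0,0.63]},
  ],
)

```text
t: 5.2
eef_pos: [0.4481, -0.0269, 0.1182]
eef_rot: [0.0, 0.999, -0.043, -0.001]
wrist_force: [-0.2, 1.0, -1.8]
width: 0.0175
```

Run:
```python
from h import *
from station import arm
plan(arm.read_state(),[.48,.16,.12],-.08)
```

```text
now [ 0.4481 -0.0269  0.1182] yaw -0.0866 F [-0.2  1.  -1.8] w 0.0175 t 5.2
shift [ 0.104  -1.2595 -0.0128] rot [ 0.0004  0.0016 -0.0042]
```

move_arm(
  deltas=[
    {"delta_pos":[0.05,-0.3,0],"rot":[0,0,0]},
    {"delta_pos":[0.05,-0.63,0],"rot":[0,0,0]},
    {"delta_pos":[0.05,-0.63,0],"rot":[0,0,0]},
  ],
)

```text
t: 5.5
eef_pos: [0.4642, 0.0737, 0.1186]
eef_rot: [-0.001, 0.999, -0.037, -0.0]
wrist_force: [-0.8, -0.8, -0.7]
width: 0.0175
```

move_arm(
  deltas=[
    {"delta_pos":[0.05,-0.3,0],"rot":[0,0,0]},
    {"delta_pos":[0.05,-0.63,0],"rot":[0,0,0]},
    {"delta_pos":[0.05,-0.63,0],"rot":[0,0,0]},
    {"delta_pos":[0.05,-0.63,0],"rot":[0,0,0]},
  ],
)

```text
t: 5.9
eef_pos: [0.4785, 0.1611, 0.1181]
eef_rot: [0.0, 0.999, -0.039, -0.001]
wrist_force: [-0.1, 0.3, -0.7]
width: 0.0178
```

Run:
```python
from h import *
from station import arm
s=arm.read_state();w=arm.camera("wrist");np.savez("w3.npz",**w)
cv2.imwrite("pics/w3.png",cv2.resize(w["image"][120:330,220:480,::-1],None,fx=3,fy=2.8,interpolation=cv2.INTER_CUBIC))
plan(s,[.4935,.164,.1],-.08);print(s["eef_rot"])
```

```text
now [0.4785 0.1611 0.1181] yaw -0.0789 F [-0.1  0.3 -0.7] w 0.0178 t 5.9
shift [ 0.0984 -0.0276  0.1207] rot [0.0006 0.0015 0.0007]
[ 4.49291168e-04  9.99221136e-01 -3.94398746e-02 -1.18993361e-03]
```

View pics/w3.png

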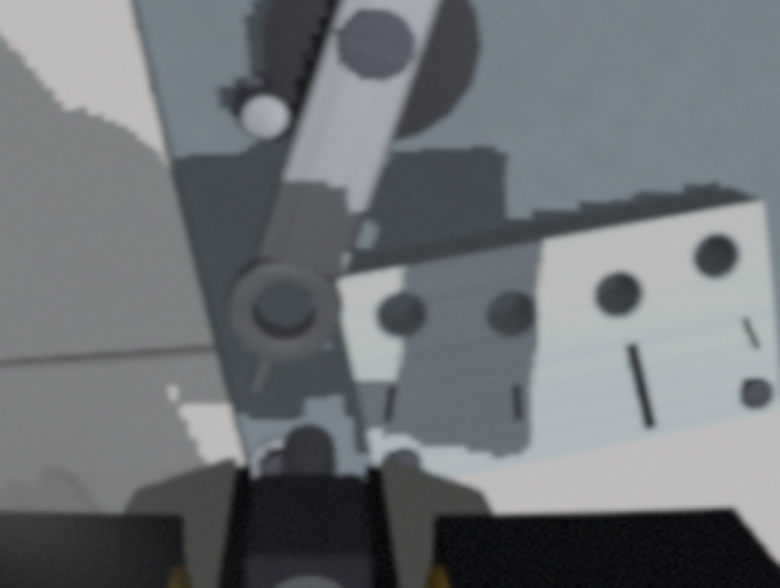

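The eye's bore is at crop (285,304), which is px (315,228.6). The third hole is at crop (618,294), with the long tick below it, and the held pin's tip is at (308,425).

Run:
```python
from h import *
w=dict(np.load("w3.npz"))
s=dict(eef_pos=[.4785,.1611,.1181],eef_rot=[0.00045,.99922,-.03944,-.0012])
p,R,y=st(s)
f=lambda u,v,h:wray(s,w,220+(u+.5)/3-.5,120+(v+.5)/2.8-.5,h)
off=np.array([-.0018,.0007,0])
e=f(285,304,.046);print("eye",e.round(4),"tool",(R.T@(e-p)).round(4))
for uv in((401,314),(510,312),(618,294),(716,256)):
    h=f(*uv,.03);print("hole",h.round(4),"dist to eye",np.linalg.norm((h-e)[:2]).round(4))
d=R.T@(e-p)-off;print("TCP shift frac",(d/.15).round(4), "TCP target",(p+R@(d*[1,1,0])).round(4))
g=w["image"].astype(int).sum(2)//3
print(g[229,292:338].tolist());print(g[205:250,315].tolist())
```

```text
eye [0.4977 0.1645 0.046 ] tool [ 0.0191 -0.0049  0.0721]
hole [0.4887 0.1389 0.03  ] dist to eye 0.0271
hole [0.4873 0.1137 0.03  ] dist to eye 0.0518
hole [0.49   0.0878 0.03  ] dist to eye 0.0771
hole [0.4982 0.0633 0.03  ] dist to eye 0.1011
TCP shift frac [ 0.139  -0.0376  0.4803] TCP target [0.4997 0.1651 0.118 ]
[75, 74, 74, 74, 80, 84, 87, 87, 88, 87, 86, 78, 70, 66, 68, 73, 76, 74, 75, 76, 74, 74, 75, 75, 75, 76, 75, 75, 75, 75, 75, 78, 76, 81, 83, 88, 88, 88, 88, 86, 92, 115, 150, 174, 183, 185]
[90, 89, 88, 89, 89, 89, 90, 90, 91, 95, 101, 99, 95, 90, 85, 81, 78, 73, 75, 76, 75, 76, 74, 74, 75, 75, 74, 77, 76, 76, 72, 66, 57, 52, 55, 67, 84, 94, 98, 95, 92, 90, 87, 84, 80]
```

move_arm(
  deltas=[
    {"delta_pos":[0.135,-0.04,0],"rot":[0,0,0]},
    {"delta_pos":[0.135,-0.04,0.1],"rot":[0,0,0]},
    {"delta_pos":[0.135,-0.04,0.15],"rot":[0,0,0]},
    {"delta_pos":[0.135,-0.04,0.15],"rot":[0,0,0]},
  ],
)

```text
t: 6.35
eef_pos: [0.4988, 0.1625, 0.0955]
eef_rot: [0.001, 0.999, -0.042, -0.002]
wrist_force: [-0.1, -0.3, -1.6]
width: 0.0178
```

Run:
```python
from h import *
from station import arm
s=arm.read_state();w=arm.camera("wrist");np.savez("w4.npz",**w);c=arm.camera("scene");np.savez("s4.npz",**c)
a=cv2.resize(w["image"][205:305,255:385,::-1],None,fx=6,fy=6,interpolation=cv2.INTER_CUBIC)
b=cv2.resize(c["image"][190:260,225:330,::-1],None,fx=7,fy=7,interpolation=cv2.INTER_CUBIC)
cv2.imwrite("pics/w4.png",a);cv2.imwrite("pics/s4.png",b)
plan(s,[.4985,.1655,.0955],-.08)
```

```text
now [0.4988 0.1625 0.0955] yaw -0.084 F [-0.1 -0.3 -1.6] w 0.0178 t 6.35
shift [-0.004  -0.0198 -0.0003] rot [ 0.0014  0.0021 -0.0025]
```

View pics/w4.png

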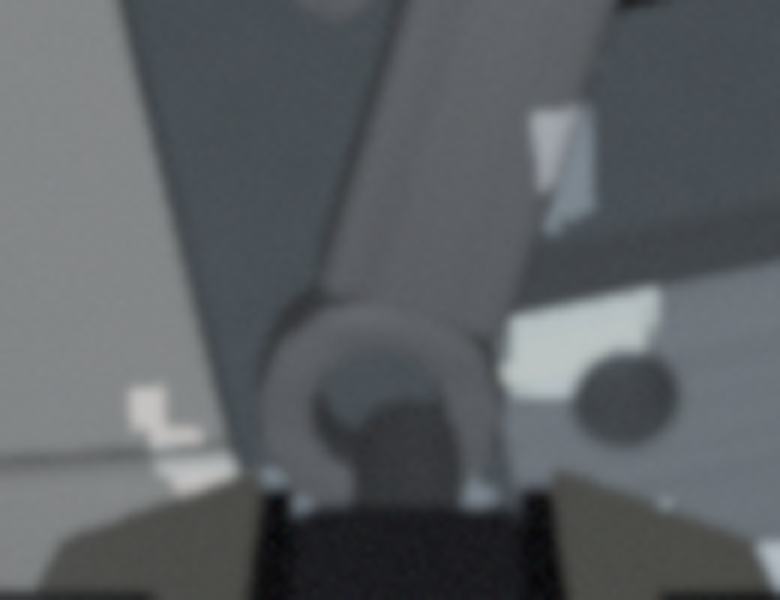

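The eye bore is centred near zoom (379,415). The held tip is centred near x=411, with its top edge at y=398, so it sits about 3 mm too far right. Computing the correction.

Run:
```python
from h import *
from station import arm
w=dict(np.load("w4.npz"));s=arm.read_state();p,R,y=st(s)
f=lambda u,v,h:R.T@(wray(s,w,255+(u+.5)/6-.5,205+(v+.5)/6-.5,h)-p)
tz=p[2]-.0385
print("eye c",f(379,415,.046).round(4),"L/R",f(312,415,.046)[1].round(4),f(445,415,.046)[1].round(4),"top",f(379,345,.046)[0].round(4),"outer top",f(379,300,.046)[0].round(4))
print("tip edge",f(411,398,tz).round(4),"L/R",f(360,430,tz)[1].round(4),f(462,430,tz)[1].round(4))
plan(s,[.4985,.1655,.0955],-.08)
```

```text
eye c [-0.0035 -0.0029  0.0508] L/R -0.0096 0.0038 top 0.004 outer top 0.0088
tip edge [0.0033 0.0003 0.0385] L/R -0.0045 0.0051
now [0.4997 0.1635 0.0968] yaw -0.0832 F [-0.   0.9 -0.5] w 0.0177 t 6.45
shift [-0.0093 -0.0126  0.0087] rot [ 0.0005  0.0007 -0.002 ]
```

move_arm(
  deltas=[
    {"delta_pos":[-0.0175,-0.014,0],"rot":[0,0,0]},
    {"delta_pos":[-0.0175,-0.014,0],"rot":[0,0,0]},
    {"delta_pos":[-0.0175,-0.014,0.03],"rot":[0,0,0]},
    {"delta_pos":[-0.0175,-0.014,0.06],"rot":[0,0,0]},
    {"delta_pos":[-0.0175,-0.014,0.08],"rot":[0,0,0]},
    {"delta_pos":[-0.0175,-0.014,0.09],"rot":[0,0,0]},
    {"delta_pos":[-0.0175,-0.014,0.09],"rot":[0,0,0]},
  ],
)

```text
t: 7.15
eef_pos: [0.4977, 0.1666, 0.0831]
eef_rot: [0.0, 0.999, -0.041, -0.0]
wrist_force: [-0.7, 0.0, -0.9]
width: 0.0175
```

Run:
```python
from h import *
from station import arm
s=arm.read_state();w=arm.camera("wrist");np.savez("w5.npz",**w)
a=cv2.resize(w["image"][205:305,255:385,::-1],None,fx=6,fy=6,interpolation=cv2.INTER_CUBIC)
cv2.imwrite("pics/w5.png",a)
plan(s,[.497,.1656,.0745],-.08)
```

```text
now [0.4977 0.1666 0.0831] yaw -0.0824 F [-0.7  0.  -0.9] w 0.0175 t 7.15
shift [-0.0038  0.0072  0.0574] rot [ 0.0002  0.0004 -0.0015]
```

The tip is at about 44.6 mm, just below the eye's face, with no contact force. It has entered the eye, so I'll carry on down gently.

move_arm(
  deltas=[
    {"delta_pos":[0,0,0.01],"rot":[0,0,0]},
    {"delta_pos":[0,0,0.02],"rot":[0,0,0]},
    {"delta_pos":[0,0,0.03],"rot":[0,0,0]},
    {"delta_pos":[0,0,0.03],"rot":[0,0,0]},
  ],
)

```text
t: 7.6
eef_pos: [0.4977, 0.1666, 0.0788]
eef_rot: [0.0, 0.999, -0.041, -0.0]
wrist_force: [-0.3, -0.7, -1.0]
width: 0.0181
```

Run:
```python
from h import *
from station import arm
s=arm.read_state();w=arm.camera("wrist");np.savez("w5.npz",**w);s2=arm.read_state();c=arm.camera("scene")
a=cv2.resize(w["image"][205:305,255:385,::-1],None,fx=5,fy=5,interpolation=cv2.INTER_CUBIC)
b=cv2.resize(c["image"][195:265,225:330,::-1],(650,434),interpolation=cv2.INTER_CUBIC)
cv2.imwrite("pics/w5.png",cv2.resize(np.vstack([a[:300],b[:300]]),None,fx=1,fy=1))
plan(s2,[.4977,.1666,.0745],-.08)
```

```text
now [0.4977 0.1667 0.0788] yaw -0.0824 F [-0.6 -0.4 -1.6] w 0.0177 t 7.65
shift [-0.0002  0.0005  0.0289] rot [ 0.0001  0.0002 -0.0015]
```

View pics/w5.png

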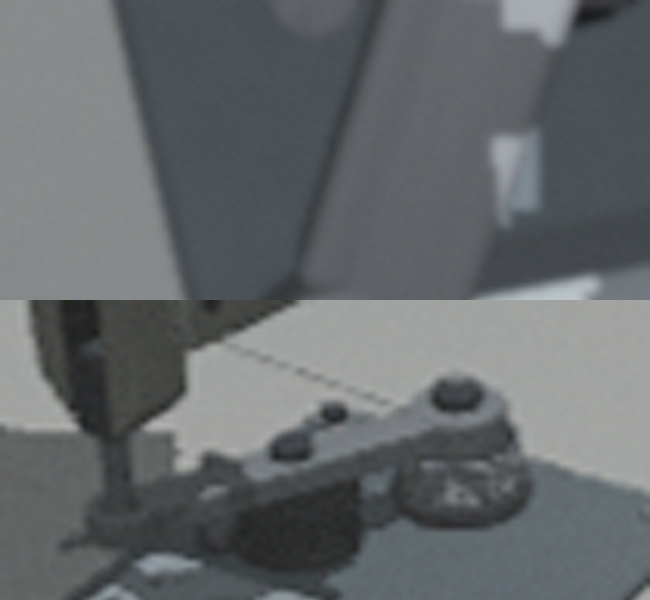

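The scene half shows the pin's shank down in the eye at (115,500), with the arm still at rest. I'll lower to a tip height of about 36 mm and compute arc waypoints.

move_arm(
  deltas=[
    {"delta_pos":[0,0,0.014],"rot":[0,0,0]},
    {"delta_pos":[0,0,0.027],"rot":[0,0,0]},
    {"delta_pos":[0,0,0.027],"rot":[0,0,0]},
  ],
)

```text
t: 8.0
eef_pos: [0.4977, 0.1667, 0.0746]
eef_rot: [0.0, 0.999, -0.041, -0.0]
wrist_force: [-0.3, -0.1, -1.5]
width: 0.0179
```

```bash
cat > arc.py <<'E'
from h import *
from station import arm
import sys
s=arm.read_state();p,R,y=st(s)
pv=np.array([.6162,.1172]);e0=np.array([.4959,.1666])  # pivot, pin axis at rest (TCP - 1.8 mm in x)
pin=p[:2]-np.array([.0018,0]);a0=np.arctan2(*(e0-pv)[::-1]);d=pin-pv
print("now",p.round(4),"yaw",y.round(3),"F",np.round(s["wrist_force"],1),"q est",round((np.arctan2(d[1],d[0])-a0)%6.2832,3),"r",np.hypot(*d).round(4),"t",s["t"])
for q in map(float,sys.argv[1:]):
    t=pv+.130*np.array([np.cos(a0+q),np.sin(a0+q)]);D=np.array([*(t-pin),0])
    print(q,"TCP",(p+D).round(4)[:2],"shift",(R.T@D/.15).round(3))
E
python3 arc.py 0.06 0.12 0.18 0.24 0.30 0.36 0.42 0.48 0.54 0.604
```

```text
now [0.4977 0.1667 0.0746] yaw -0.082 F [-0.3 -0.1 -1.5] q est 6.283 r 0.13 t 8.0
0.06 TCP [0.495  0.1593] shift [-0.014  0.05   0.   ]
0.12 TCP [0.4927 0.1518] shift [-0.025  0.101  0.   ]
0.18 TCP [0.4908 0.1443] shift [-0.033  0.153  0.   ]
0.24 TCP [0.4895 0.1366] shift [-0.038  0.204  0.   ]
0.3 TCP [0.4885 0.1288] shift [-0.04   0.256  0.   ]
0.36 TCP [0.4881 0.1211] shift [-0.039  0.308  0.   ]
0.42 TCP [0.4881 0.1133] shift [-0.035  0.36   0.   ]
0.48 TCP [0.4885 0.1055] shift [-0.028  0.412  0.   ]
0.54 TCP [0.4895 0.0977] shift [-0.017  0.462  0.   ]
0.604 TCP [0.491  0.0895] shift [-0.003  0.516  0.   ]
```

move_arm(
  deltas=[
    {"delta_pos":[-0.014,0.05,0],"rot":[0,0,0]},
    {"delta_pos":[-0.025,0.101,0],"rot":[0,0,0]},
    {"delta_pos":[-0.033,0.153,0],"rot":[0,0,0]},
    {"delta_pos":[-0.038,0.204,0],"rot":[0,0,0]},
    {"delta_pos":[-0.04,0.256,0],"rot":[0,0,0]},
    {"delta_pos":[-0.04,0.256,0],"rot":[0,0,0]},
  ],
)

```text
t: 8.6
eef_pos: [0.4886, 0.1275, 0.075]
eef_rot: [0.0, 0.999, -0.042, -0.0]
wrist_force: [-1.1, 3.0, 0.1]
width: 0.0178
```

```bash
python3 arc.py 0.30 0.36 0.42 0.48 0.54 0.57 0.604
```

```text
now [0.4886 0.1275 0.075 ] yaw -0.084 F [-1.1  3.   0.1] q est 0.31 r 0.1298 t 8.6
0.3 TCP [0.4885 0.1288] shift [-0.001 -0.009 -0.   ]
0.36 TCP [0.4881 0.1211] shift [0.    0.043 0.   ]
0.42 TCP [0.4881 0.1133] shift [0.005 0.095 0.   ]
0.48 TCP [0.4885 0.1055] shift [0.012 0.147 0.   ]
0.54 TCP [0.4895 0.0977] shift [0.023 0.197 0.   ]
0.57 TCP [0.4901 0.0939] shift [0.029 0.223 0.   ]
0.604 TCP [0.491  0.0895] shift [0.037 0.251 0.   ]
```

move_arm(
  deltas=[
    {"delta_pos":[0.001,0.052,0],"rot":[0,0,0]},
    {"delta_pos":[0.006,0.104,0],"rot":[0,0,0]},
    {"delta_pos":[0.013,0.156,0],"rot":[0,0,0]},
    {"delta_pos":[0.024,0.206,0],"rot":[0,0,0]},
    {"delta_pos":[0.03,0.232,0],"rot":[0,0,0]},
    {"delta_pos":[0.038,0.258,0],"rot":[0,0,0]},
    {"delta_pos":[0.038,0.258,0],"rot":[0,0,0]},
    {"delta_pos":[0.038,0.258,0],"rot":[0,0,0]},
  ],
)

```text
t: 9.4
eef_pos: [0.491, 0.0902, 0.0749]
eef_rot: [-0.0, 0.999, -0.041, -0.0]
wrist_force: [-1.1, 5.5, -0.0]
width: 0.0178
```

```bash
python3 arc.py 0.604
python3 - <<'E'
from h import *
from station import arm
s=arm.read_state();w=arm.camera("wrist");c=arm.camera("scene");np.savez("s6.npz",**c);np.savez("w6.npz",**w)
a=cv2.resize(w["image"][205:285,255:385,::-1],(650,400),interpolation=cv2.INTER_CUBIC)
b=cv2.resize(c["image"][215:275,225:330,::-1],(650,371),interpolation=cv2.INTER_CUBIC)
cv2.imwrite("pics/w6.png",np.vstack([a[200:],b]))
E
```

```text
now [0.491  0.0902 0.0749] yaw -0.082 F [-1.1  5.5 -0. ] q est 0.599 r 0.1298 t 9.4
0.604 TCP [0.491  0.0895] shift [ 0.     0.004 -0.   ]
```

View pics/w6.png

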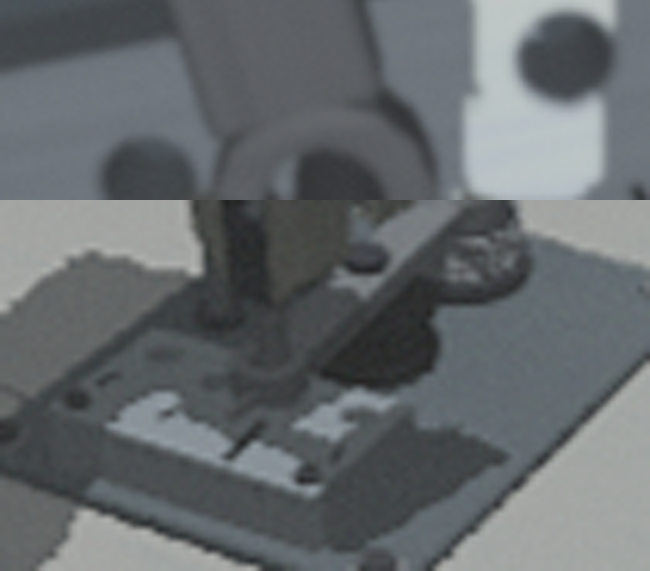

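Force is 5.5 N as expected, and the pointer sits at the long tick. Now I'll feel down lightly, about 2 mm past the bar's top.

move_arm(
  deltas=[
    {"delta_pos":[0,0.004,0.015],"rot":[0,0,0]},
    {"delta_pos":[0,0.004,0.03],"rot":[0,0,0]},
    {"delta_pos":[0,0.004,0.04],"rot":[0,0,0]},
    {"delta_pos":[0,0.004,0.048],"rot":[0,0,0]},
    {"delta_pos":[0,0.004,0.054],"rot":[0,0,0]},
    {"delta_pos":[0,0.004,0.054],"rot":[0,0,0]},
  ],
)

```text
t: 10.1
eef_pos: [0.4911, 0.0894, 0.0669]
eef_rot: [0.0, 0.999, -0.041, -0.0]
wrist_force: [-1.4, 4.0, 3.7]
width: 0.0177
```

move_arm(
  deltas=[
    {"delta_pos":[0,0,0.006],"rot":[0,0,0]},
    {"delta_pos":[0,0,0.01],"rot":[0,0,0]},
    {"delta_pos":[0,0,0.01],"rot":[0,0,0]},
  ],
)

```text
t: 10.4
eef_pos: [0.4911, 0.0887, 0.0653]
eef_rot: [0.0, 0.999, -0.041, -0.0]
wrist_force: [-0.5, 1.4, 2.1]
width: 0.0179
```

Lateral force dropped from 5.5 to 1.4 N as the tip went below the bar's top, so the hole is taking the spring load. Continuing down.

move_arm(
  deltas=[
    {"delta_pos":[0,0.002,0.013],"rot":[0,0,0]},
    {"delta_pos":[0,0.003,0.026],"rot":[0,0,0]},
    {"delta_pos":[0,0.003,0.026],"rot":[0,0,0]},
  ],
)

```text
t: 10.7
eef_pos: [0.491, 0.0885, 0.0611]
eef_rot: [0.0, 0.999, -0.041, -0.0]
wrist_force: [-1.0, 1.5, 0.1]
width: 0.0175
```

move_arm(
  deltas=[
    {"delta_pos":[0,0,0.014],"rot":[0,0,0]},
    {"delta_pos":[0,0,0.028],"rot":[0,0,0]},
    {"delta_pos":[0,0,0.042],"rot":[0,0,0]},
    {"delta_pos":[0,0,0.042],"rot":[0,0,0]},
  ],
)

```text
t: 11.1
eef_pos: [0.491, 0.0885, 0.0548]
eef_rot: [0.0, 0.999, -0.041, -0.0]
wrist_force: [-0.6, 0.9, 0.3]
width: 0.0176
```

Tip is at about 16 mm with no resistance. Going down the last 4 mm until the head seats on the eye.

move_arm(
  deltas=[
    {"delta_pos":[0,0,0.014],"rot":[0,0,0]},
    {"delta_pos":[0,0,0.025],"rot":[0,0,0]},
    {"delta_pos":[0,0,0.031],"rot":[0,0,0]},
    {"delta_pos":[0,0,0.031],"rot":[0,0,0]},
  ],
)

```text
t: 11.5
eef_pos: [0.491, 0.0885, 0.0504]
eef_rot: [0.0, 0.999, -0.041, -0.0]
wrist_force: [-0.7, -0.2, 3.2]
width: 0.0176
```

It has seated at TCP 50.4 mm with a contact force of 3 N. Releasing and retreating upward.

move_arm(
  deltas=[
    {"delta_pos":[0,0,0],"rot":[0,0,0]},
    {"delta_pos":[0,0,0],"rot":[0,0,0]},
    {"delta_pos":[0,0,0],"rot":[0,0,0]},
    {"delta_pos":[0,0,0],"rot":[0,0,0]},
    {"delta_pos":[0,0,0],"rot":[0,0,0]},
    {"delta_pos":[0,0,0],"rot":[0,0,0]},
  ],
  claw=0,
)

```text
t: 12.1
eef_pos: [0.4912, 0.0889, 0.0504]
eef_rot: [0.0, 0.999, -0.041, 0.0]
wrist_force: [0.1, 0.1, 0.0]
width: 0.0457
```

move_arm(
  deltas=[
    {"delta_pos":[0,0,-0.1],"rot":[0,0,0]},
    {"delta_pos":[0,0,-0.3],"rot":[0,0,0]},
    {"delta_pos":[0,0,-0.6],"rot":[0,0,0]},
    {"delta_pos":[0,0,-0.8],"rot":[0,0,0]},
    {"delta_pos":[0,0,-0.8],"rot":[0,0,0]},
    {"delta_pos":[0,0,-0.8],"rot":[0,0,0]},
  ],
)

```text
t: 12.7
eef_pos: [0.4914, 0.0889, 0.1709]
eef_rot: [-0.0, 0.999, -0.041, 0.001]
wrist_force: [0.0, 0.6, -0.8]
width: 0.0459
```

Run:
```python
from h import *
from station import arm
s=arm.read_state();w=arm.camera("wrist");c=arm.camera("scene");P=wcloud(s,w);z=P[...,2]
print(s["eef_pos"],s["width"],s["wrist_force"])
m=(z>.06)&(z<.12)&(np.hypot(P[...,0]-.490,P[...,1]-.089)<.02)&(w["range_z"]>0)
print(m.sum(),np.median(P[m],0).round(4),np.percentile(z[m],[5,50,95]).round(4))
C=cloud(c);m=(np.hypot(C[...,0]-.490,C[...,1]-.089)<.02)&(c["range_z"]>0);print("scene zmax",np.percentile(C[m][:,2],[90,95,99]).round(4))
a=cv2.resize(w["image"][120:330,180:480,::-1],(600,420));b=cv2.resize(c["image"][200:330,225:435,::-1],(600,371),interpolation=cv2.INTER_CUBIC)
cv2.imwrite("pics/w7.png",np.vstack([a[:230],b[:370]]))
```

```text
[0.49143632 0.08894473 0.17094618] 0.045943924209409744 [ 0.02859687  0.58805148 -0.7577854 ]
698 [0.4924 0.089  0.0744] [0.0634 0.0744 0.0758]
scene zmax [0.3136 0.3203 0.3279]
```

View pics/w7.png

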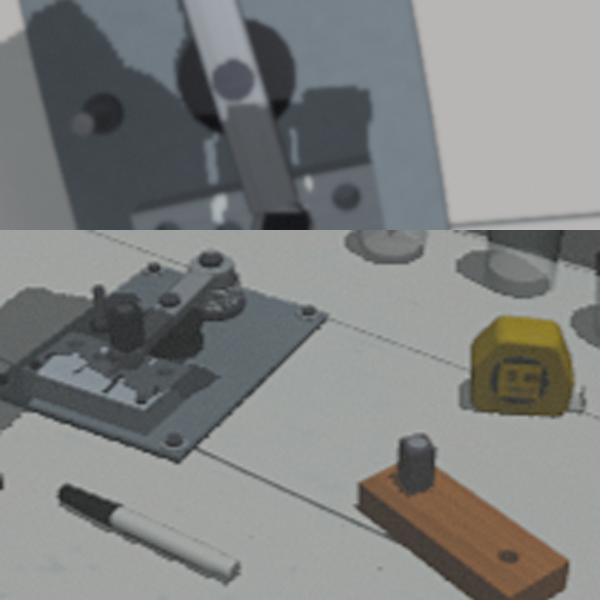

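The pin stands upright with its head on the eye at (125,325) and the arm at the long mark. Its top measures 74.4 mm; with this camera's 1.5 mm low reading, that is about 76 mm, fully home. The short pin, marker and tape measure are in place.

```bash
python3 -c "
from station import arm
print(arm.job_done())"
```

```text
the job is handed in; nothing more can be done
None
```

The tensioner is locked at the long mark: the long pin is through the eye and fully home in the third hole. I handed the job in at about 13 s of the 67 s allowed; it reports no verdict.

- **Push and insertion:** I put the pin in the eye with the arm at rest, then swung the arm to about 0.6 rad. I felt down with about 4 N; the side load dropped as the hole took the spring load, and the head seated at 3 N.
- **Final checks:** After release and retreat the wrist force was about zero. The pin stood upright and the arm stayed put. The wrist camera read the head top at 74.4 mm. That camera read the pin about 1.5 mm low in the stand, so this matches the expected 76 mm when home.
- **Other items:** The short pin, marker and tape measure look untouched in the last picture. The pliers were outside that crop, but nothing went near them.
- **Disagreements:** The top and wrist cameras differed by 2 to 4 mm on the eye and hole positions. I worked from the wrist camera. The depth check from the scene camera was not usable, because the gripper was in its view.

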